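# Unstack the swab-kit cases onto their form boards

## Robot

A 6-joint arm with a two-finger parallel gripper is mounted at the origin on the work surface. World frame = base frame: x ahead of the robot, y to its left, z up, the work surface at z = 0. Lengths are in m, angles in rad, forces in N, time in s.
With the tool pointing down it reaches from about 0.425 to 0.95 m from the base axis. Payload 3.5 kg.
Tool frame: the origin (TCP) lies at the very end of the fingers, on their centre line; the grasp point (between the pads) lies pinch_z behind it (pinch_z is the distance from the TCP to the grasp point, in m); z points along the fingers, y is the line along which they close (so a half turn about z gives the same grasp; the last joint's range is limited). The gripper opens to 85 mm and grips with 20 to 120 N. Pads are 22 mm wide; open, the fingers measure 114 mm over their backs; the gripper's body (76 mm by 85 mm) begins 54 mm behind the grasp point. The pads swing forward as they close: fully open they stand 13 mm farther back than shut.
Start: joints at [1.018, 0.286, 1.577, -0, 1.279, -0.15], TCP at [0.265, 0.621, 0.231] pointing down, gripper open.
Joint ranges: [-2.77, 2.77], [-0.9, 2.22], [0.21, 2.48], [-1.53, 4.67], [0.24, 2.81], [-2.84, 2.84]. Speed limits (rad/s): [2.79, 2.79, 3.14, 3.14, 3.14, 3.14].

## Interface

Orientations are given as a rotation vector (axis times angle).
In Python, from cell import * gives the robot as it stands.
- The arm moves only by the tool servo_tool, never from a script. Its argument "targets" is a list of rows, each an object of numbers: "dx", "dy", "dz": the shift along the world's x, y, z in mm; "wx", "wy", "wz": the turn, a rotation vector about the world's x, y, z in degrees; "claw": the finger opening in mm, from 0 to 85.4. In form: [{"dx": .., "dy": .., "dz": .., "wx": .., "wy": .., "wz": .., "claw": ..}, ...]. A call has 1 to 10 rows; each row shifts and turns the commanded pose from where the row before left it; what a row does not reach is not made up. A row lasts 1/8 s, in which the tool goes at most 62.5 mm and 10.7 degrees, less where a joint would pass 70% of its speed; a pose out of reach is approached as far as the arm can. A call is refused whole if a number of a shift passes 62.5 or a number of a turn 10.7, either way. A call with a gripper value outside its range is refused whole. The fingers move at their own pace and stop on an object; "newtons" is the grip in N (left out, the last holds). Time passes only in rows, so rows that do not move let the fingers close. It gives the time, the measured TCP pose, the force, the opening and the grip force at its end, in the units of the state.
- get_obs(): the state, without advancing time (a new reading comes with each control period).
- grab_frame(name): name is "side" or "top" or "wrist"; returns a dict with "frame" (384x512x3 uint8, red, green, blue), "vertical_fov" (degrees; the focal length in pixels is half the picture's height over the tangent of half this angle, whatever the lens; pixels are square), "cx", "cy" (the principal point, pixels), "pose" (4x4, takes a point from camera to world coordinates). Camera axes: x right, y up, looking along -z (the intrinsics and any distortion apply to the point x, -y, -z); pixel columns grow to the right and rows downward; lengths in m; the calibration is good to about 2 mm. A picture is of the moment at which its call begins. There is no depth.
- hand_in(): hands the job in; it is judged then, once.
Trained networks look in a picture, given as the dict that the camera call returned (one of the last four; its "shot" number tells which), for a name from the list of things; names that differ only in an ending like _2 or _b are one class to them, and where a whole thing is asked for, a point or a joint stands for the part that bears it (a point fixed in the world has none). Each returns a list of dicts, best first, with "p" (0 to 1); they miss things now and then, are a little off and sometimes report something else, mostly with a low value. They report only what shows in the picture. A call takes as long as a camera call.
- masks_of(picture, name): "region" (384x512 bool, what is visible of it).
- pinpoint(picture, name): "position" ([x, y, z] in m, in world coordinates, good to about 4 mm: a listed point, or the origin of a listed thing).
The state is a dict: "time_s": time; "joints": joint angles; "joint_vel": joint speeds; "effort": joint torques, N m; "tcp_pos": TCP position; "ee_rot": TCP orientation; "force": force on the tool from outside, world axes, zero at the start; "torque": the same for the moment, N m; "gripper_width": finger opening in m; "grip_force": force on a finger pad.
Only numpy, scipy, OpenCV 4.12 (cv2) and the standard library are available. Lean on these libraries where they do the work, as an engineer would, in place of code of your own. Each camera call takes 0.05 s, during which the arm holds its last target. There are 200 camera calls.

## Task

Take the crisscross pile of four swab-kit cases apart and lay each case, lid up, on the form board of its own colour, centred on the white card and lengthwise along it. Set the cases down gently, without dropping or tipping any, and leave the coffee cup and the stapler where they stand.

Things in the scene. Friction and masses are not known exactly. Their poses are not given: they have to be found in the camera images.
- case_red_center (a point): Hard swab-kit case, white with a red lid: a plain box 140 (its x) by 44 (its y) by 34 mm (its z, up), about 0.16 kg, loose; this point is its centre, half-way up. At the start the four cases form a crisscross pile: red and blue side by side below, yellow and green side by side across them, each pair with about 32 mm free between its cases; which of a pair lies on which side varies
- case_yellow_center (a point): Hard swab-kit case, white with a yellow lid: a plain box 140 (its x) by 44 (its y) by 34 mm (its z, up), about 0.16 kg, loose; this point is its centre, half-way up. At the start the four cases form a crisscross pile: red and blue side by side below, yellow and green side by side across them, each pair with about 32 mm free between its cases; which of a pair lies on which side varies
- case_green_center (a point): Hard swab-kit case, white with a green lid: a plain box 140 (its x) by 44 (its y) by 34 mm (its z, up), about 0.16 kg, loose; this point is its centre, half-way up. At the start the four cases form a crisscross pile: red and blue side by side below, yellow and green side by side across them, each pair with about 32 mm free between its cases; which of a pair lies on which side varies
- case_blue_center (a point): Hard swab-kit case, white with a blue lid: a plain box 140 (its x) by 44 (its y) by 34 mm (its z, up), about 0.16 kg, loose; this point is its centre, half-way up. At the start the four cases form a crisscross pile: red and blue side by side below, yellow and green side by side across them, each pair with about 32 mm free between its cases; which of a pair lies on which side varies
- board_red: Red form board lying fixed on the desk, 190 (its x) by 90 (its y) by 4 mm thick, with a white card of 160 by 64 mm in its middle; origin at the centre of its underside, z up
- board_yellow: Yellow form board lying fixed on the desk, 190 (its x) by 90 (its y) by 4 mm thick, with a white card of 160 by 64 mm in its middle; origin at the centre of its underside, z up
- board_green: Green form board lying fixed on the desk, 190 (its x) by 90 (its y) by 4 mm thick, with a white card of 160 by 64 mm in its middle; origin at the centre of its underside, z up
- board_blue: Blue form board lying fixed on the desk, 190 (its x) by 90 (its y) by 4 mm thick, with a white card of 160 by 64 mm in its middle; origin at the centre of its underside, z up
- cup: White paper coffee cup with lid, 75 mm tall, 68 mm across at the top, 48 mm at the foot, loose, a bystander; origin at the centre of its underside
- stapler: Black desk stapler, 130 (its x) by 36 by about 60 mm high, loose, a bystander; origin at the centre of its underside

How it is judged:
At the end, for the whole second after the job is handed in: Each of the four cases lies flat, lid up, on the board of its own colour: its centre within 12 mm of the middle of the white card along and across it, its length within 0.15 rad of the card's, resting on the board, released and still; the cup and the stapler are within 30 mm of where they stood (x of case_red_center in the frame of board_red between -0.012 and 0.012 m and y of case_red_center in the frame of board_red between -0.012 and 0.012 m and z of case_red_center in the frame of board_red between 0.017 and 0.025 m and angle between the x axis of case_red_center and the x axis of board_red, either way round below 0.15 rad and angle between each of case_red_center, case_yellow_center, case_green_center, case_blue_center's own z axis and vertical below 0.08 rad and linear speed of each of case_red, case_yellow, case_green, case_blue below 0.02 m/s and x of case_yellow_center in the frame of board_yellow between -0.012 and 0.012 m and y of case_yellow_center in the frame of board_yellow between -0.012 and 0.012 m and z of case_yellow_center in the frame of board_yellow between 0.017 and 0.025 m and angle between the x axis of case_yellow_center and the x axis of board_yellow, either way round below 0.15 rad and x of case_green_center in the frame of board_green between -0.012 and 0.012 m and y of case_green_center in the frame of board_green between -0.012 and 0.012 m and z of case_green_center in the frame of board_green between 0.017 and 0.025 m and angle between the x axis of case_green_center and the x axis of board_green, either way round below 0.15 rad and x of case_blue_center in the frame of board_blue between -0.012 and 0.012 m and y of case_blue_center in the frame of board_blue between -0.012 and 0.012 m and z of case_blue_center in the frame of board_blue between 0.017 and 0.025 m and angle between the x axis of case_blue_center and the x axis of board_blue, either way round below 0.15 rad and distance of each of cup, stapler from where it was at the start of the episode below 0.03 m); the robot touches nothing.
It fails at once if the cup is shifted by more than 30 mm or tipped (distance of cup from where it was at the start of the episode above 0.03 m or angle between cup's own z axis and vertical above 0.35 rad).
It fails at once if the stapler is shifted by more than 30 mm (distance of stapler from where it was at the start of the episode above 0.03 m).
It fails at once if a case is tipped by more than 35 degrees (angle between any of case_red_center, case_yellow_center, case_green_center, case_blue_center's own z axis and vertical above 0.61 rad).
It fails at once if a case is dropped or thrown (moves faster than 0.5 m/s while no finger touches it) ((linear speed of case_red above 0.5 m/s and contact force between case_red and the fingers below 0.05 N) or (linear speed of case_yellow above 0.5 m/s and contact force between case_yellow and the fingers below 0.05 N) or (linear speed of case_green above 0.5 m/s and contact force between case_green and the fingers below 0.05 N) or (linear speed of case_blue above 0.5 m/s and contact force between case_blue and the fingers below 0.05 N)).
It also fails if it takes over 104 s, if anything falls off the work surface, if the arm or the gripper's body presses on something with over 40 N, if the wrist force passes 120 N, or if a joint passes its speed limit or range.

## Working session

There is one attempt and no reset: what is moved stays moved. The work goes in short steps, Python scripts to look and compute and a tool call to move; the robot and the scene stay as the last step left them, time stands still between calls to the robot, and variables do not carry over. Pictures are saved under pics/ and viewed, at most 14 in all, crops included, and the job is handed in when it is done.

Besides the shell and the picture viewer there is one more tool, called after "Request:" as name([rows], argument=value, ...), one row to a line, values as JSON. servo_tool: Moves the arm, as the interface text tells. Its arguments: {"type":"object","properties":{"targets":{"type":"array","items":{"type":"object","properties":{"dx":{"type":"number"},"dy":{"type":"number"},"dz":{"type":"number"},"wx":{"type":"number"},"wy":{"type":"number"},"wz":{"type":"number"},"claw":{"type":"number"}}}},"newtons":{"type":"number"}},"required":["targets"]}

```bash
mkdir -p pics; python3 - <<'E'
from cell import *
import cv2,numpy as np
o=get_obs();print({k:np.round(v,3).tolist() for k,v in o.items()})
ims=[]
for c in ["top","side"]:
    f=grab_frame(c);ims.append(f["frame"]);print(c,f["vertical_fov"],f["cx"],f["cy"],np.round(f["pose"],3).tolist(),[k for k in f])
    for n in ["case_red_center","case_yellow_center","case_green_center","case_blue_center","board_red","board_yellow","board_green","board_blue","cup","stapler"]:
        print(n,[(np.round(d["position"],3).tolist(),round(d["p"],2)) for d in pinpoint(f,n)[:2]])
    cv2.imwrite(f"pics/{c}0.png",f["frame"][...,::-1])
E
```

```text
{'time_s': 0.0, 'joints': [1.018, 0.287, 1.578, -0.0, 1.279, -0.15], 'joint_vel': [-0.002, -0.002, 0.002, -0.002, 0.002, 0.001], 'effort': [0.0, -40.598, -29.263, -0.0, 0.006, -0.0], 'tcp_pos': [0.264, 0.62, 0.23], 'ee_rot': [-0.628, -3.077, 0.004], 'force': [0.001, 0.617, -0.821], 'torque': [0.014, 0.042, 0.004], 'grip_force': 0.0, 'gripper_width': 0.085}
top 47.46939550196154 251.36877261645932 187.94509770927962 [[-0.023, 0.993, -0.112, 0.418], [-1.0, -0.022, 0.005, 0.016], [0.002, 0.112, 0.994, 1.401], [0.0, 0.0, 0.0, 1.0]] ['frame', 'vertical_fov', 'cx', 'cy', 'pose', 'shot']
case_red_center []
case_yellow_center [([0.621, -0.002, 0.06], 0.64)]
case_green_center [([0.545, 0.021, 0.058], 0.9)]
case_blue_center [([0.575, -0.019, 0.019], 0.47)]
board_red [([0.407, 0.265, 0.0], 0.66)]
board_yellow [([0.407, -0.332, -0.002], 0.79)]
board_green [([0.562, 0.339, -0.001], 0.76)]
board_blue [([0.621, -0.001, 0.056], 0.33)]
cup [([0.394, -0.024, -0.003], 0.77), ([0.405, -0.332, -0.001], 0.43)]
stapler [([0.564, -0.294, -0.002], 0.69), ([0.792, -0.0, 0.002], 0.64)]
side 43.676657628578816 250.27590249623165 192.7984960304654 [[0.96, 0.168, -0.222, 0.298], [-0.278, 0.602, -0.748, -1.02], [0.008, 0.781, 0.625, 0.913], [0.0, 0.0, 0.0, 1.0]] ['frame', 'vertical_fov', 'cx', 'cy', 'pose', 'shot']
case_red_center [([0.596, 0.047, 0.019], 0.66)]
case_yellow_center [([0.619, -0.002, 0.054], 0.58)]
case_green_center [([0.549, 0.022, 0.06], 0.86)]
case_blue_center [([0.576, -0.021, 0.018], 0.61)]
board_red [([0.406, 0.27, -0.002], 0.59)]
board_yellow [([0.412, -0.335, -0.001], 0.75), ([0.565, -0.296, 0.003], 0.67)]
board_green [([0.568, 0.339, -0.0], 0.95)]
board_blue [([0.568, -0.294, 0.006], 0.66)]
cup [([0.393, -0.016, -0.001], 0.75)]
stapler [([0.798, -0.004, 0.004], 0.69)]
```

View pics/top0.png

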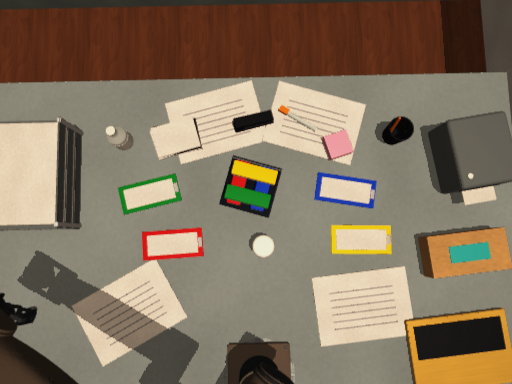

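View pics/side0.png

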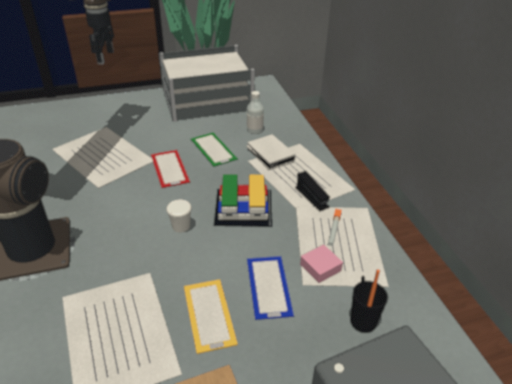

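The top view shows the pile at (251,186), with yellow at the far side, green at the near side, red left and blue right. The boards are at: green (150,194), red (172,244), blue (345,190), yellow (361,240). The cup is at (263,246) and the stapler at (253,121). The side view agrees. Next I'll measure the rectangles by colour.

```bash
cat > h.py <<'E'
from cell import *
import cv2,numpy as np
HUE={"red":(0,8),"yellow":(20,33),"green":(50,75),"blue":(108,128)}
def mask(f,c):
    h=cv2.cvtColor(f["frame"],cv2.COLOR_RGB2HSV);lo,hi=HUE[c]
    m=cv2.inRange(h,(lo,150,50),(hi,255,255))
    if c=="red": m|=cv2.inRange(h,(173,150,50),(180,255,255))
    return m
def to_plane(f,px,z):
    P=np.array(f["pose"]);fl=192/np.tan(np.radians(f["vertical_fov"]/2))
    px=np.asarray(px,float).reshape(-1,2)
    d=np.c_[(px[:,0]-f["cx"])/fl,-(px[:,1]-f["cy"])/fl,-np.ones(len(px))]@P[:3,:3].T
    return (P[:3,3]+d*((z-P[2,3])/d[:,2])[:,None])[:,:2]
def rect(f,c,z,near,rad=.14):
    ys,xs=np.nonzero(mask(f,c));w=to_plane(f,np.c_[xs,ys],z)
    w=w[np.linalg.norm(w-near,axis=1)<rad]
    if len(w)<15: return None
    (x,y),(a,b),t=cv2.minAreaRect((w*1000).astype(np.float32))
    if b>a: t+=90;a,b=b,a
    return [round(float(v),1) for v in (x,y,a,b,(t+90)%180-90)]
B={"red":(.407,.267),"yellow":(.41,-.333),"green":(.565,.339),"blue":(.567,-.295)}
E
python3 - <<'E'
from h import *
for cam in ["top","side"]:
    f=grab_frame(cam)
    for c in B: print(cam,c,rect(f,c,.004,B[c],.13))
    for c,z in [("yellow",.068),("green",.068),("red",.034),("blue",.034)]: print(" pile",c,rect(f,c,z,(.585,.01),.12))
E
```

```text
top red [404.0, 264.1, 191.0, 89.9, -86.9]
top yellow [404.9, -335.0, 191.2, 88.4, 88.7]
top green [565.0, 337.5, 188.1, 87.5, -77.0]
top blue [562.8, -292.0, 189.5, 87.9, 79.9]
 pile yellow [602.3, 5.0, 141.5, 79.2, 74.4]
 pile green [545.2, 22.4, 139.9, 44.0, 74.5]
 pile red [593.1, 51.5, 142.5, 46.0, -15.1]
 pile blue [571.8, -23.2, 140.7, 45.1, -15.3]
side red [404.9, 263.1, 182.6, 84.9, -86.9]
side yellow [404.8, -334.3, 187.2, 86.5, 88.3]
side green None
side blue [563.0, -292.5, 186.5, 86.0, 79.9]
 pile yellow [620.7, 1.1, 137.8, 39.3, 73.9]
 pile green [544.2, 22.2, 128.4, 35.8, 74.4]
 pile red [592.0, 51.2, 139.1, 38.1, -15.6]
 pile blue [570.9, -21.1, 141.9, 39.4, -15.6]
```

Request:
servo_tool([
  {"dx": 24, "dy": -50, "wz": -8.25, "claw": 62},
  {"dx": 24, "dy": -50, "wz": -8.25, "claw": 62},
  {"dx": 24, "dy": -50, "wz": -8.25, "claw": 62},
  {"dx": 24, "dy": -50, "wz": -8.25, "claw": 62},
  {"dx": 24, "dy": -50, "wz": -8.25, "claw": 62},
  {"dx": 24, "dy": -50, "wz": -8.25, "claw": 62},
  {"dx": 24, "dy": -50, "wz": -8.25, "claw": 62},
  {"dx": 24, "dy": -50, "wz": -8.25, "claw": 62},
  {"dx": 24, "dy": -50, "wz": -8.25, "claw": 62},
  {"dx": 24, "dy": -50, "wz": -8.25, "claw": 62},
], newtons=40)

```text
schema error: expected keys dx, dy, dz, wx, wy, wz, claw
```

```bash
cat >> h.py <<'E'
from scipy.spatial.transform import Rotation as R
def st():
    o=get_obs();m=R.from_rotvec(o["ee_rot"]).as_matrix()
    print("t",round(o["time_s"],2),"tcp",np.round(np.array(o["tcp_pos"])*1000,1),"close",round(np.degrees(np.arctan2(m[1,1],m[0,1])),1),"z",np.round(m[:,2],3),"w",round(o["gripper_width"]*1000,1),"g",round(o["grip_force"],1),"F",np.round(o["force"],1))
E
python3 -c "
from h import *
st()
try: print('pinch',pinch_z)
except Exception as e: print(e)"
```

```text
t 1.2 tcp [264.6 621.  231.3] close 66.9 z [-0. -0. -1.] w 85.5 g 0.0 F [ 0.2  0.6 -0.3]
pinch 0.0187
```

Request:
servo_tool([
  {"dx": 24, "dy": -50, "dz": 0, "wx": 0, "wy": 0, "wz": -8.25, "claw": 62},
  {"dx": 24, "dy": -50, "dz": 0, "wx": 0, "wy": 0, "wz": -8.25, "claw": 62},
  {"dx": 24, "dy": -50, "dz": 0, "wx": 0, "wy": 0, "wz": -8.25, "claw": 62},
  {"dx": 24, "dy": -50, "dz": 0, "wx": 0, "wy": 0, "wz": -8.25, "claw": 62},
  {"dx": 24, "dy": -50, "dz": 0, "wx": 0, "wy": 0, "wz": -8.25, "claw": 62},
  {"dx": 24, "dy": -50, "dz": 0, "wx": 0, "wy": 0, "wz": -8.25, "claw": 62},
  {"dx": 24, "dy": -50, "dz": 0, "wx": 0, "wy": 0, "wz": -8.25, "claw": 62},
  {"dx": 24, "dy": -50, "dz": 0, "wx": 0, "wy": 0, "wz": -8.25, "claw": 62},
  {"dx": 24, "dy": -50, "dz": 0, "wx": 0, "wy": 0, "wz": -8.25, "claw": 62},
  {"dx": 24, "dy": -50, "dz": 0, "wx": 0, "wy": 0, "wz": -8.25, "claw": 62},
], newtons=40)

```text
time_s: 2.45
tcp_pos: [0.5052, 0.1193, 0.2317]
ee_rot: [2.506, 1.894, 0.002]
force: [0.3, 1.1, 0.1]
gripper_width: 0.062
grip_force: 0.0
```

```bash
python3 -c "
from h import *
st()"
```

```text
t 2.45 tcp [505.2 119.3 231.7] close -15.9 z [ 0.001  0.    -1.   ] w 62.0 g 0.0 F [0.3 1.1 0.1]
```

Request:
servo_tool([
  {"dx": 13, "dy": -32, "dz": -20, "wx": 0, "wy": 0, "wz": 0.4, "claw": 62},
  {"dx": 13, "dy": -32, "dz": -20, "wx": 0, "wy": 0, "wz": 0, "claw": 62},
  {"dx": 13.5, "dy": -33, "dz": -20, "wx": 0, "wy": 0, "wz": 0, "claw": 62},
  {"dx": 0, "dy": 0, "dz": -20, "wx": 0, "wy": 0, "wz": 0, "claw": 62},
  {"dx": 0, "dy": 0, "dz": 0, "wx": 0, "wy": 0, "wz": 0, "claw": 62},
])

```text
time_s: 3.08
tcp_pos: [0.5428, 0.0237, 0.1495]
ee_rot: [-2.494, -1.906, 0.005]
force: [-0.4, 0.5, 0.5]
gripper_width: 0.0622
grip_force: 0.0
```

```bash
python3 -c "
from h import *
st()
f=grab_frame('wrist');cv2.imwrite('pics/w1.png',f['frame'][...,::-1])
for c,z in [('yellow',.068),('green',.068),('red',.034),('blue',.034)]: print(c,rect(f,c,z,(.585,.01),.15))"
```

```text
t 3.08 tcp [542.8  23.7 149.5] close -15.2 z [-0.004  0.001 -1.   ] w 62.2 g 0.0 F [-0.4  0.5  0.5]
yellow [584.4, 16.9, 129.5, 122.7, 74.0]
green [546.2, 23.8, 139.9, 44.2, 74.8]
red [569.4, 58.5, 88.9, 45.0, -15.3]
blue [547.9, -15.6, 88.5, 45.4, -15.3]
```

View pics/w1.png

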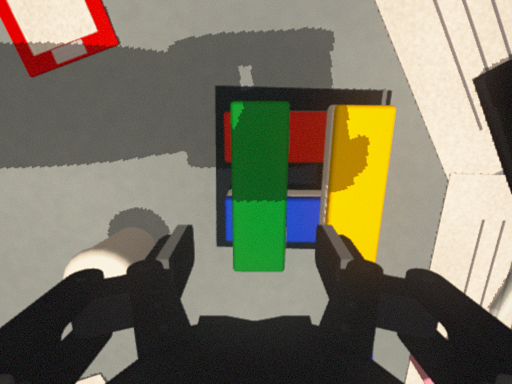

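The wrist view shows the green case at (260,185), centred between the fingers at (175,260) and (335,260). It measures 140x44, so the height is right. Descending to grip it.

Request:
servo_tool([
  {"dx": 2.5, "dy": 0, "dz": -20, "wx": 0, "wy": 0, "wz": 0, "claw": 62},
  {"dx": 0, "dy": 0, "dz": -25, "wx": 0, "wy": 0, "wz": 0, "claw": 62},
  {"dx": 0, "dy": 0, "dz": -25, "wx": 0, "wy": 0, "wz": 0, "claw": 62},
  {"dx": 0, "dy": 0, "dz": -20, "wx": 0, "wy": 0, "wz": 0, "claw": 62},
  {"dx": 0, "dy": 0, "dz": -20, "wx": 0, "wy": 0, "wz": 0, "claw": 62},
  {"dx": 0, "dy": 0, "dz": 0, "wx": 0, "wy": 0, "wz": 0, "claw": 62},
  {"dx": 0, "dy": 0, "dz": 0, "wx": 0, "wy": 0, "wz": 0, "claw": 40},
  {"dx": 0, "dy": 0, "dz": 0, "wx": 0, "wy": 0, "wz": 0, "claw": 40},
  {"dx": 0, "dy": 0, "dz": 0, "wx": 0, "wy": 0, "wz": 0, "claw": 40},
  {"dx": 0, "dy": 0, "dz": 0, "wx": 0, "wy": 0, "wz": 0, "claw": 40},
])

```text
time_s: 4.38
tcp_pos: [0.548, 0.024, 0.0431]
ee_rot: [2.494, 1.908, 0.004]
force: [-0.0, 0.8, 6.5]
gripper_width: 0.0437
grip_force: 43.2
```

```bash
python3 -c "
from h import *
st()"
```

```text
t 4.38 tcp [548.   24.   43.1] close -15.2 z [ 0.003 -0.    -1.   ] w 43.7 g 43.2 F [-0.   0.8  6.5]
```

Request:
servo_tool([
  {"dx": 0, "dy": 0, "dz": 10, "wx": 0, "wy": 0, "wz": 0, "claw": 40},
  {"dx": 0, "dy": 0, "dz": 25, "wx": 0, "wy": 0, "wz": 0, "claw": 40},
  {"dx": 0, "dy": 0, "dz": 35, "wx": 0, "wy": 0, "wz": 0, "claw": 40},
  {"dx": 0, "dy": 20, "dz": 20, "wx": 0, "wy": 0, "wz": 4, "claw": 40},
  {"dx": 3, "dy": 45, "dz": 0, "wx": 0, "wy": 0, "wz": 4, "claw": 40},
  {"dx": 3, "dy": 50, "dz": 0, "wx": 0, "wy": 0, "wz": 4, "claw": 40},
  {"dx": 3, "dy": 50, "dz": 0, "wx": 0, "wy": 0, "wz": 4, "claw": 40},
  {"dx": 3, "dy": 50, "dz": 0, "wx": 0, "wy": 0, "wz": 4, "claw": 40},
  {"dx": 3, "dy": 50, "dz": 0, "wx": 0, "wy": 0, "wz": 4, "claw": 40},
  {"dx": 2, "dy": 40, "dz": 0, "wx": 0, "wy": 0, "wz": 4, "claw": 40},
])

```text
time_s: 5.62
tcp_pos: [0.5627, 0.3305, 0.1306]
ee_rot: [-1.955, -2.458, 0.002]
force: [0.8, -0.3, -2.3]
gripper_width: 0.0435
grip_force: 42.3
```

Request:
servo_tool([
  {"dx": 0, "dy": 8.5, "dz": -20, "wx": 0, "wy": 0, "wz": 0.2, "claw": 40},
  {"dx": 0, "dy": 0, "dz": -20, "wx": 0, "wy": 0, "wz": 0, "claw": 40},
  {"dx": 0, "dy": 0, "dz": -20, "wx": 0, "wy": 0, "wz": 0, "claw": 40},
  {"dx": 0, "dy": 0, "dz": 0, "wx": 0, "wy": 0, "wz": 0, "claw": 40},
  {"dx": 0, "dy": 0, "dz": 0, "wx": 0, "wy": 0, "wz": 0, "claw": 40},
])

```text
time_s: 6.25
tcp_pos: [0.564, 0.3368, 0.0714]
ee_rot: [1.957, 2.458, 0.0]
force: [0.5, -1.2, -2.2]
gripper_width: 0.0433
grip_force: 42.2
```

```bash
python3 -c "
from h import *
st()
f=grab_frame('wrist');cv2.imwrite('pics/w2.png',f['frame'][...,::-1])
f=grab_frame('top')
for c,z in [('yellow',.068),('red',.034),('blue',.034)]: print(c,rect(f,c,z,(.585,.01),.11))
o=get_obs();print(rect(f,'green',o['tcp_pos'][2]+.025,B['green'],.13))"
```

```text
t 6.25 tcp [564.  336.8  71.4] close 12.9 z [ 0.  0. -1.] w 43.3 g 42.2 F [ 0.5 -1.2 -2.2]
yellow [618.8, 0.2, 141.3, 44.5, 74.1]
red [593.1, 51.5, 142.5, 46.0, -15.1]
blue [571.1, -22.6, 139.2, 45.8, -15.5]
[565.1, 272.7, 86.7, 81.6, -77.0]
```

View pics/w2.png

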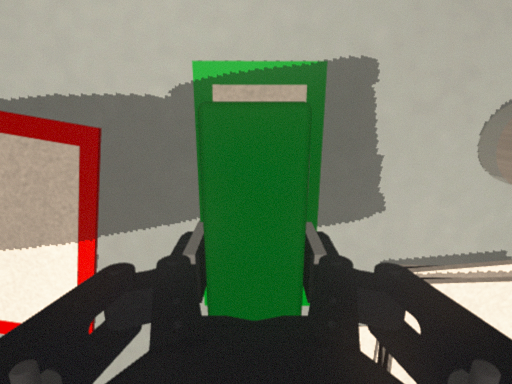

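The wrist view shows green held parallel to its board at (260,190), centred across it. Lowering to just above contact.

Request:
servo_tool([
  {"dx": 1, "dy": 0.7, "dz": -20, "wx": 0, "wy": 0, "wz": 0, "claw": 40},
  {"dx": 0, "dy": 0, "dz": -20, "wx": 0, "wy": 0, "wz": 0, "claw": 40},
  {"dx": 0, "dy": 0, "dz": -12, "wx": 0, "wy": 0, "wz": 0, "claw": 40},
  {"dx": 0, "dy": 0, "dz": -4, "wx": 0, "wy": 0, "wz": 0, "claw": 40},
  {"dx": 0, "dy": 0, "dz": -1, "wx": 0, "wy": 0, "wz": 0, "claw": 40},
  {"dx": 0, "dy": 0, "dz": -1, "wx": 0, "wy": 0, "wz": 0, "claw": 40},
  {"dx": 0, "dy": 0, "dz": 0, "wx": 0, "wy": 0, "wz": 0, "claw": 40},
])

```text
time_s: 7.22
tcp_pos: [0.565, 0.3384, 0.014]
ee_rot: [1.955, 2.459, 0.002]
force: [-1.0, 0.8, -3.3]
gripper_width: 0.0431
grip_force: 42.3
```

Request:
servo_tool([
  {"dx": 0, "dy": 0, "dz": -1, "wx": 0, "wy": 0, "wz": 0, "claw": 40},
  {"dx": 0, "dy": 0, "dz": 0, "wx": 0, "wy": 0, "wz": 0, "claw": 40},
  {"dx": 0, "dy": 0, "dz": 0, "wx": 0, "wy": 0, "wz": 0, "claw": 40},
])

```text
time_s: 7.6
tcp_pos: [0.5646, 0.3382, 0.0124]
ee_rot: [1.955, 2.459, 0.0]
force: [0.5, -0.1, -2.4]
gripper_width: 0.0429
grip_force: 42.3
```

Request:
servo_tool([
  {"dx": 0, "dy": 0, "dz": -1, "wx": 0, "wy": 0, "wz": 0, "claw": 40},
  {"dx": 0, "dy": 0, "dz": -1, "wx": 0, "wy": 0, "wz": 0, "claw": 40},
  {"dx": 0, "dy": 0, "dz": 0, "wx": 0, "wy": 0, "wz": 0, "claw": 40},
])

```text
time_s: 7.98
tcp_pos: [0.5644, 0.3381, 0.0101]
ee_rot: [-1.955, -2.459, 0.001]
force: [0.7, 0.5, -1.9]
gripper_width: 0.0433
grip_force: 42.3
```

Request:
servo_tool([
  {"dx": 0, "dy": 0, "dz": -1, "wx": 0, "wy": 0, "wz": 0, "claw": 40},
  {"dx": 0, "dy": 0, "dz": -1, "wx": 0, "wy": 0, "wz": 0, "claw": 40},
  {"dx": 0, "dy": 0, "dz": 0, "wx": 0, "wy": 0, "wz": 0, "claw": 40},
])

```text
time_s: 8.35
tcp_pos: [0.5648, 0.3383, 0.0092]
ee_rot: [1.955, 2.459, 0.0]
force: [-2.4, -1.3, 3.7]
gripper_width: 0.0435
grip_force: 42.9
```

Contact. Releasing, then rising and heading back.

Request:
servo_tool([
  {"dx": 0, "dy": 0, "dz": 0, "wx": 0, "wy": 0, "wz": 0, "claw": 62},
  {"dx": 0, "dy": 0, "dz": 0, "wx": 0, "wy": 0, "wz": 0, "claw": 62},
  {"dx": 0, "dy": 0, "dz": 0, "wx": 0, "wy": 0, "wz": 0, "claw": 62},
  {"dx": 0, "dy": 0, "dz": 20, "wx": 0, "wy": 0, "wz": 0, "claw": 62},
  {"dx": 0, "dy": 0, "dz": 40, "wx": 0, "wy": 0, "wz": 0, "claw": 62},
  {"dx": 0, "dy": 0, "dz": 50, "wx": 0, "wy": 0, "wz": 0, "claw": 62},
  {"dx": 0, "dy": 0, "dz": 30, "wx": 0, "wy": 0, "wz": 0, "claw": 62},
  {"dx": 0, "dy": 0, "dz": 0, "wx": 0, "wy": 0, "wz": 0, "claw": 62},
])

```text
time_s: 9.35
tcp_pos: [0.567, 0.3393, 0.154]
ee_rot: [1.952, 2.455, 0.013]
force: [0.6, 0.7, -0.1]
gripper_width: 0.062
grip_force: 0.0
```

```bash
python3 -c "
from h import *
st()
f=grab_frame('wrist');cv2.imwrite('pics/w3.png',f['frame'][...,::-1])"
```

```text
t 9.35 tcp [567.  339.3 154. ] close 13.0 z [ 0.009  0.004 -1.   ] w 62.0 g 0.0 F [ 0.6  0.7 -0.1]
```

View pics/w3.png

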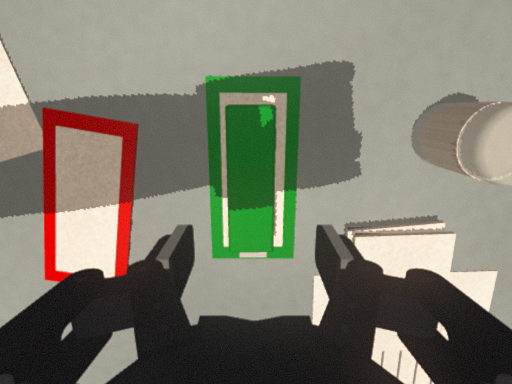

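Green lies on its card, (250,180), parallel to it. I'll measure the offset by separating the ring from the lid.

```bash
cat >> h.py <<'E'
def placed(f,c):
    "rects of board ring (z=4) and lid (z=38 mm) by connected components, then offset in board frame"
    n,l,s,_=cv2.connectedComponentsWithStats(cv2.dilate(mask(f,c),np.zeros(0)) if 0 else mask(f,c),connectivity=4)
    out=[]
    for i in range(1,n):
        if s[i,4]<80: continue
        ys,xs=np.nonzero(l==i)
        for z in (.004,.038):
            (x,y),(a,b),t=cv2.minAreaRect((to_plane(f,np.c_[xs,ys],z)*1000).astype(np.float32))
            if b>a:t+=90;a,b=b,a
            out.append((int(z*1000),round(x,1),round(y,1),round(a,1),round(b,1),round((t+90)%180-90,1)))
    for o in out: print(c,o)
E
python3 -c "
from h import *
for cam in ['wrist','top']: print(cam);placed(grab_frame(cam),'green')"
```

```text
wrist
green (4, 567.0, 339.2, 188.1, 89.1, -77.2)
green (38, 565.0, 346.8, 166.1, 78.6, -77.2)
top
green (4, 603.4, 307.7, 112.9, 26.2, -77.0)
green (38, 598.8, 300.6, 110.1, 25.5, -77.0)
green (4, 573.2, 315.6, 84.9, 41.8, -77.1)
green (38, 569.4, 308.3, 82.8, 40.8, -77.1)
green (4, 536.8, 289.2, 111.1, 23.8, -67.6)
green (38, 533.9, 282.5, 108.4, 23.2, -67.6)
```

```bash
python3 -c "
from h import *
f=grab_frame('wrist');m=mask(f,'green')
print('col250',np.flatnonzero(np.diff((m[:,250]>0).astype(int))),'row200',np.flatnonzero(np.diff((m[200]>0).astype(int))))
h=cv2.cvtColor(f['frame'],cv2.COLOR_RGB2HSV)[...,2]
c=[int(v) for v in np.flatnonzero(np.diff((m[:,250]>0).astype(int)))]
print(to_plane(f,[(250,v) for v in c],.038)*1000);print(to_plane(f,[(250,v) for v in c],.004)*1000)
r=[int(v) for v in np.flatnonzero(np.diff((m[200]>0).astype(int)))]
print(to_plane(f,[(v,200) for v in r],.038)*1000);print(to_plane(f,[(v,200) for v in r],.004)*1000)"
```

```text
col250 [ 74  76  77  79  80  89 103 253] row200 [214 225 232 278 290 300]
[[539.66437253 426.87166477]
 [539.99867604 425.39059946]
 [540.16625253 424.64818508]
 [540.50225861 423.1595769 ]
 [540.67068963 422.41337668]
 [542.19954042 415.64010686]
 [544.62512676 404.89402822]
 [574.85606143 270.96187516]]
[[538.41406402 429.96772321]
 [538.79340958 428.28710803]
 [538.98356432 427.44466519]
 [539.36484184 425.75549087]
 [539.55596625 424.90875211]
 [541.29080523 417.22289251]
 [544.04320053 405.02895165]
 [578.34727011 253.05158317]]
[[531.49472983 315.32182663]
 [541.18243849 317.55365261]
 [547.34662124 318.973739  ]
 [587.84012884 328.30251482]
 [598.39966351 330.73518952]
 [607.1980154  332.76212809]]
[[529.14369264 303.38832858]
 [540.13666508 305.92085741]
 [547.13137287 307.53227773]
 [593.08073293 318.11795688]
 [605.06299601 320.87839559]
 [615.04678508 323.17843171]]
```

Request:
servo_tool([
  {"dx": 6, "dy": -30, "dz": 0, "wx": 0, "wy": 0, "wz": -3.5, "claw": 66},
  {"dx": 7, "dy": -50, "dz": 0, "wx": 0, "wy": 0, "wz": -4, "claw": 66},
  {"dx": 7, "dy": -50, "dz": 0, "wx": 0, "wy": 0, "wz": -4, "claw": 66},
  {"dx": 7, "dy": -50, "dz": 0, "wx": 0, "wy": 0, "wz": -4, "claw": 66},
  {"dx": 7, "dy": -50, "dz": 0, "wx": 0, "wy": 0, "wz": -4, "claw": 66},
  {"dx": 7, "dy": -50, "dz": 0, "wx": 0, "wy": 0, "wz": -4, "claw": 66},
  {"dx": 7, "dy": -40, "dz": 0, "wx": 0, "wy": 0, "wz": -4, "claw": 66},
  {"dx": 4, "dy": -18.5, "dz": 0, "wx": 0, "wy": 0, "wz": -1, "claw": 66},
  {"dx": 0, "dy": 0, "dz": 0, "wx": 0, "wy": 0, "wz": 0, "claw": 66},
])

```text
time_s: 10.68
tcp_pos: [0.6162, -0.0008, 0.1471]
ee_rot: [-2.5, -1.9, 0.002]
force: [-0.1, 0.1, -0.1]
gripper_width: 0.0657
grip_force: 0.0
```

```bash
python3 -c "
from h import *
st()
f=grab_frame('wrist')
for c,z in [('yellow',.072),('red',.038),('blue',.038)]: print(c,rect(f,c,z,(.595,.01),.11))"
```

```text
t 10.68 tcp [616.2  -0.8 147.1] close -15.5 z [-0.002  0.001 -1.   ] w 65.7 g 0.0 F [-0.1  0.1 -0.1]
yellow [620.3, 1.7, 138.9, 44.5, 74.0]
red [595.3, 52.3, 138.7, 43.6, -15.6]
blue [573.5, -20.9, 137.2, 45.9, -16.3]
```

Request:
servo_tool([
  {"dx": 3.3, "dy": 2.3, "dz": -20, "wx": 0, "wy": 0, "wz": 0, "claw": 66},
  {"dx": 0, "dy": 0, "dz": -25, "wx": 0, "wy": 0, "wz": 0, "claw": 66},
  {"dx": 0, "dy": 0, "dz": -25, "wx": 0, "wy": 0, "wz": 0, "claw": 66},
  {"dx": 0, "dy": 0, "dz": -20, "wx": 0, "wy": 0, "wz": 0, "claw": 66},
  {"dx": 0, "dy": 0, "dz": -17, "wx": 0, "wy": 0, "wz": 0, "claw": 66},
  {"dx": 0, "dy": 0, "dz": 0, "wx": 0, "wy": 0, "wz": 0, "claw": 66},
  {"dx": 0, "dy": 0, "dz": 0, "wx": 0, "wy": 0, "wz": 0, "claw": 40},
  {"dx": 0, "dy": 0, "dz": 0, "wx": 0, "wy": 0, "wz": 0, "claw": 40},
  {"dx": 0, "dy": 0, "dz": 0, "wx": 0, "wy": 0, "wz": 0, "claw": 40},
  {"dx": 0, "dy": 0, "dz": 0, "wx": 0, "wy": 0, "wz": 0, "claw": 40},
])

```text
time_s: 11.98
tcp_pos: [0.6208, 0.0018, 0.0426]
ee_rot: [2.499, 1.901, 0.003]
force: [-0.6, 0.8, 3.3]
gripper_width: 0.0434
grip_force: 42.5
```

Request:
servo_tool([
  {"dx": 0, "dy": 0, "dz": 10, "wx": 0, "wy": 0, "wz": 0, "claw": 40},
  {"dx": 0, "dy": 0, "dz": 25, "wx": 0, "wy": 0, "wz": 0, "claw": 40},
  {"dx": 0, "dy": 0, "dz": 35, "wx": 0, "wy": 0, "wz": 0, "claw": 40},
  {"dx": -10, "dy": -16, "dz": 20, "wx": 0, "wy": 0, "wz": 2, "claw": 40},
  {"dx": -25, "dy": -39, "dz": 0, "wx": 0, "wy": 0, "wz": 2, "claw": 40},
  {"dx": -30, "dy": -46, "dz": 0, "wx": 0, "wy": 0, "wz": 2, "claw": 40},
  {"dx": -30, "dy": -47, "dz": 0, "wx": 0, "wy": 0, "wz": 2, "claw": 40},
  {"dx": -30, "dy": -47, "dz": 0, "wx": 0, "wy": 0, "wz": 2, "claw": 40},
  {"dx": -30, "dy": -47, "dz": 0, "wx": 0, "wy": 0, "wz": 2, "claw": 40},
  {"dx": -30, "dy": -47, "dz": 0, "wx": 0, "wy": 0, "wz": 2, "claw": 40},
])

```text
time_s: 13.22
tcp_pos: [0.4334, -0.2881, 0.1314]
ee_rot: [-2.248, -2.194, 0.0]
force: [0.7, -0.5, -1.7]
gripper_width: 0.0434
grip_force: 42.1
```

Request:
servo_tool([
  {"dx": -20, "dy": -32, "dz": 0, "wx": 0, "wy": 0, "wz": 0, "claw": 40},
  {"dx": -11, "dy": -15, "dz": -20, "wx": 0, "wy": 0, "wz": 0, "claw": 40},
  {"dx": 0, "dy": 0, "dz": -25, "wx": 0, "wy": 0, "wz": 0, "claw": 40},
  {"dx": 0, "dy": 0, "dz": -20, "wx": 0, "wy": 0, "wz": 0, "claw": 40},
  {"dx": 0, "dy": 0, "dz": 0, "wx": 0, "wy": 0, "wz": 0, "claw": 40},
  {"dx": 0, "dy": 0, "dz": 0, "wx": 0, "wy": 0, "wz": 0, "claw": 40},
])

```text
time_s: 13.98
tcp_pos: [0.4042, -0.3343, 0.0671]
ee_rot: [2.249, 2.192, -0.0]
force: [-0.5, -0.1, -1.2]
gripper_width: 0.0431
grip_force: 42.0
```

```bash
python3 -c "
from h import *
st()
f=grab_frame('wrist');cv2.imwrite('pics/w4.png',f['frame'][...,::-1])
f=grab_frame('top')
for c,z in [('red',.038),('blue',.038)]: print(c,rect(f,c,z,(.585,.01),.11))"
```

```text
t 13.97 tcp [ 404.2 -334.3   67.1] close -1.5 z [ 0.001 -0.001 -1.   ] w 43.1 g 42.0 F [-0.5 -0.1 -1.2]
red [592.2, 51.4, 141.3, 46.5, -15.5]
blue [570.7, -22.5, 138.8, 45.7, -15.5]
```

View pics/w4.png

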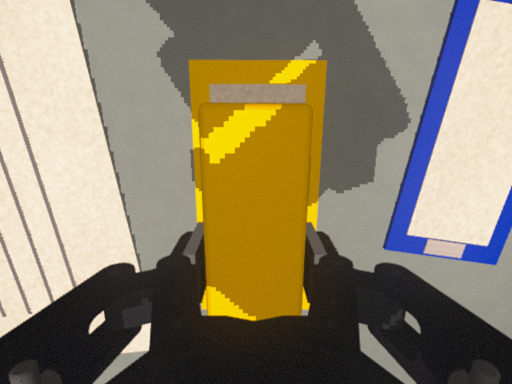

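The wrist view shows yellow over its board, centred at (257,190) and parallel, as green was. Lowering from 67 to about 10, then feeling for contact.

Request:
servo_tool([
  {"dx": 0.5, "dy": 0, "dz": -20, "wx": 0, "wy": 0, "wz": 0, "claw": 40},
  {"dx": 0, "dy": 0, "dz": -20, "wx": 0, "wy": 0, "wz": 0, "claw": 40},
  {"dx": 0, "dy": 0, "dz": -12, "wx": 0, "wy": 0, "wz": 0, "claw": 40},
  {"dx": 0, "dy": 0, "dz": -3, "wx": 0, "wy": 0, "wz": 0, "claw": 40},
  {"dx": 0, "dy": 0, "dz": -1, "wx": 0, "wy": 0, "wz": 0, "claw": 40},
  {"dx": 0, "dy": 0, "dz": -1, "wx": 0, "wy": 0, "wz": 0, "claw": 40},
  {"dx": 0, "dy": 0, "dz": 0, "wx": 0, "wy": 0, "wz": 0, "claw": 40},
  {"dx": 0, "dy": 0, "dz": 0, "wx": 0, "wy": 0, "wz": 0, "claw": 40},
])

```text
time_s: 15.08
tcp_pos: [0.4045, -0.3342, 0.0096]
ee_rot: [2.249, 2.192, -0.0]
force: [-0.3, 0.1, -0.2]
gripper_width: 0.0435
grip_force: 42.0
```

Request:
servo_tool([
  {"dx": 0, "dy": 0, "dz": -1, "wx": 0, "wy": 0, "wz": 0, "claw": 40},
  {"dx": 0, "dy": 0, "dz": 0, "wx": 0, "wy": 0, "wz": 0, "claw": 40},
])

```text
time_s: 15.32
tcp_pos: [0.4045, -0.3342, 0.0086]
ee_rot: [2.25, 2.192, -0.0]
force: [-1.2, 0.8, 1.0]
gripper_width: 0.0434
grip_force: 42.1
```

Request:
servo_tool([
  {"dx": 0, "dy": 0, "dz": -0.5, "wx": 0, "wy": 0, "wz": 0, "claw": 40},
  {"dx": 0, "dy": 0, "dz": 0, "wx": 0, "wy": 0, "wz": 0, "claw": 62},
  {"dx": 0, "dy": 0, "dz": 0, "wx": 0, "wy": 0, "wz": 0, "claw": 62},
  {"dx": 0, "dy": 0, "dz": 0, "wx": 0, "wy": 0, "wz": 0, "claw": 62},
  {"dx": 0, "dy": 0, "dz": 20, "wx": 0, "wy": 0, "wz": 0, "claw": 62},
  {"dx": 0, "dy": 0, "dz": 40, "wx": 0, "wy": 0, "wz": 0, "claw": 62},
  {"dx": 0, "dy": 0, "dz": 50, "wx": 0, "wy": 0, "wz": 0, "claw": 62},
  {"dx": 0, "dy": 0, "dz": 30, "wx": 0, "wy": 0, "wz": 0, "claw": 62},
  {"dx": 0, "dy": 0, "dz": 0, "wx": 0, "wy": 0, "wz": 0, "claw": 62},
])

```text
time_s: 16.45
tcp_pos: [0.4057, -0.3356, 0.1509]
ee_rot: [2.245, 2.188, -0.001]
force: [-0.5, -0.5, 0.6]
gripper_width: 0.0621
grip_force: 0.0
```

```bash
python3 -c "
from h import *
st()
f=grab_frame('wrist');cv2.imwrite('pics/w5.png',f['frame'][...,::-1]);placed(f,'yellow')"
```

```text
t 16.45 tcp [ 405.7 -335.6  150.9] close -1.5 z [ 0.004 -0.005 -1.   ] w 62.1 g 0.0 F [-0.5 -0.5  0.6]
yellow (4, 405.9, -332.9, 190.3, 90.3, 88.3)
yellow (38, 406.1, -325.2, 168.0, 79.7, 88.3)
```

View pics/w5.png

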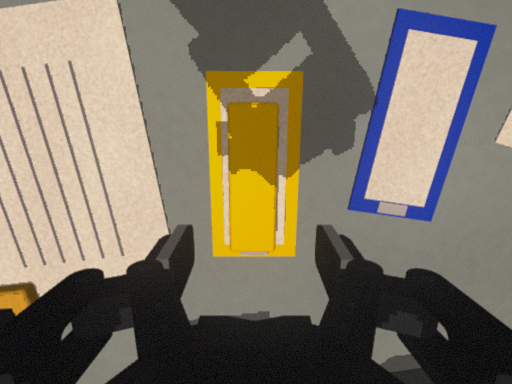

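Yellow lies on its card at (253,177), parallel and centred like green. Next is blue.

Request:
servo_tool([
  {"dx": 16.6, "dy": 31.4, "dz": 0, "wx": 0, "wy": 0, "wz": 7.6, "claw": 62},
  {"dx": 16.6, "dy": 31.4, "dz": 0, "wx": 0, "wy": 0, "wz": 7.6, "claw": 62},
  {"dx": 16.6, "dy": 31.4, "dz": 0, "wx": 0, "wy": 0, "wz": 7.6, "claw": 62},
  {"dx": 16.6, "dy": 31.4, "dz": 0, "wx": 0, "wy": 0, "wz": 7.6, "claw": 62},
  {"dx": 16.6, "dy": 31.4, "dz": 0, "wx": 0, "wy": 0, "wz": 7.6, "claw": 62},
  {"dx": 16.6, "dy": 31.4, "dz": 0, "wx": 0, "wy": 0, "wz": 7.6, "claw": 62},
  {"dx": 16.6, "dy": 31.4, "dz": 0, "wx": 0, "wy": 0, "wz": 7.6, "claw": 62},
  {"dx": 16.6, "dy": 31.4, "dz": 0, "wx": 0, "wy": 0, "wz": 7.6, "claw": 62},
  {"dx": 16.6, "dy": 31.4, "dz": 0, "wx": 0, "wy": 0, "wz": 7.6, "claw": 62},
  {"dx": 16.6, "dy": 31.4, "dz": 0, "wx": 0, "wy": 0, "wz": 7.6, "claw": 62},
])

```text
time_s: 17.75
tcp_pos: [0.5693, -0.0186, 0.1449]
ee_rot: [-0.415, -3.109, -0.0]
force: [1.3, 0.3, 0.5]
gripper_width: 0.0622
grip_force: 0.0
```

Request:
servo_tool([
  {"dx": 0, "dy": 0, "dz": 0, "wx": 0, "wy": 0, "wz": 0, "claw": 62},
  {"dx": 0, "dy": 0, "dz": 0, "wx": 0, "wy": 0, "wz": 0, "claw": 62},
])

```text
time_s: 18.0
tcp_pos: [0.5692, -0.0201, 0.1459]
ee_rot: [-0.424, -3.109, 0.0]
force: [-0.3, -0.3, -0.4]
gripper_width: 0.0619
grip_force: 0.0
```

```bash
python3 -c "
from h import *
st()
f=grab_frame('wrist');cv2.imwrite('pics/w6.png',f['frame'][...,::-1])
for c,z in [('red',.038),('blue',.038)]: print(c,rect(f,c,z,(.585,.01),.11))"
```

```text
t 18.0 tcp [569.2 -20.1 145.9] close 74.5 z [-0.003  0.    -1.   ] w 61.9 g 0.0 F [-0.3 -0.3 -0.4]
red [593.7, 51.6, 138.0, 45.3, -15.2]
blue [572.4, -21.6, 138.1, 44.4, -16.1]
```

View pics/w6.png

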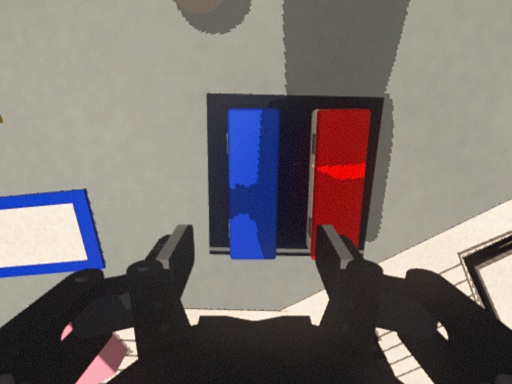

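The wrist view shows blue at (253,183) and red at (340,183) on a thin black mat. Blue sits between the fingers. Descending.

Request:
servo_tool([
  {"dx": 2.6, "dy": -1.9, "dz": -20, "wx": 0, "wy": 0, "wz": 0, "claw": 62},
  {"dx": 0, "dy": 0, "dz": -30, "wx": 0, "wy": 0, "wz": 0, "claw": 62},
  {"dx": 0, "dy": 0, "dz": -30, "wx": 0, "wy": 0, "wz": 0, "claw": 62},
  {"dx": 0, "dy": 0, "dz": -25, "wx": 0, "wy": 0, "wz": 0, "claw": 62},
  {"dx": 0, "dy": 0, "dz": -20, "wx": 0, "wy": 0, "wz": 0, "claw": 62},
  {"dx": 0, "dy": 0, "dz": -12, "wx": 0, "wy": 0, "wz": 0, "claw": 62},
  {"dx": 0, "dy": 0, "dz": 0, "wx": 0, "wy": 0, "wz": 0, "claw": 40},
  {"dx": 0, "dy": 0, "dz": 0, "wx": 0, "wy": 0, "wz": 0, "claw": 40},
  {"dx": 0, "dy": 0, "dz": 0, "wx": 0, "wy": 0, "wz": 0, "claw": 40},
  {"dx": 0, "dy": 0, "dz": 0, "wx": 0, "wy": 0, "wz": 0, "claw": 40},
])

```text
time_s: 19.3
tcp_pos: [0.5732, -0.0219, 0.0113]
ee_rot: [0.423, 3.112, -0.0]
force: [0.8, -0.6, -1.5]
gripper_width: 0.0437
grip_force: 42.4
```

Request:
servo_tool([
  {"dx": 0, "dy": 0, "dz": 10, "wx": 0, "wy": 0, "wz": 0, "claw": 40},
  {"dx": 0, "dy": 0, "dz": 30, "wx": 0, "wy": 0, "wz": 0, "claw": 40},
  {"dx": 0, "dy": 0, "dz": 40, "wx": 0, "wy": 0, "wz": 0, "claw": 40},
  {"dx": -1, "dy": -20, "dz": 15, "wx": 0, "wy": 0, "wz": -5, "claw": 40},
  {"dx": -1, "dy": -33, "dz": 0, "wx": 0, "wy": 0, "wz": -9, "claw": 40},
  {"dx": -1, "dy": -33, "dz": 0, "wx": 0, "wy": 0, "wz": -9, "claw": 40},
  {"dx": -1, "dy": -33, "dz": 0, "wx": 0, "wy": 0, "wz": -9, "claw": 40},
  {"dx": -1, "dy": -33, "dz": 0, "wx": 0, "wy": 0, "wz": -9, "claw": 40},
  {"dx": -1, "dy": -33, "dz": 0, "wx": 0, "wy": 0, "wz": -9, "claw": 40},
  {"dx": -1, "dy": -33, "dz": 0, "wx": 0, "wy": 0, "wz": -9, "claw": 40},
])

```text
time_s: 20.55
tcp_pos: [0.566, -0.241, 0.1067]
ee_rot: [1.907, 2.495, 0.0]
force: [-0.1, 0.6, -2.1]
gripper_width: 0.0435
grip_force: 42.3
```

Request:
servo_tool([
  {"dx": -1, "dy": -33, "dz": 0, "wx": 0, "wy": 0, "wz": -9, "claw": 40},
  {"dx": -1, "dy": -19, "dz": 0, "wx": 0, "wy": 0, "wz": -9, "claw": 40},
  {"dx": -1, "dy": 0, "dz": -10, "wx": 0, "wy": 0, "wz": -7.6, "claw": 40},
  {"dx": 0, "dy": 0, "dz": -15, "wx": 0, "wy": 0, "wz": 0, "claw": 40},
  {"dx": 0, "dy": 0, "dz": -15, "wx": 0, "wy": 0, "wz": 0, "claw": 40},
  {"dx": 0, "dy": 0, "dz": 0, "wx": 0, "wy": 0, "wz": 0, "claw": 40},
  {"dx": 0, "dy": 0, "dz": 0, "wx": 0, "wy": 0, "wz": 0, "claw": 40},
])

```text
time_s: 21.42
tcp_pos: [0.5631, -0.2917, 0.0658]
ee_rot: [2.407, 2.019, -0.0]
force: [-0.5, 0.7, -1.5]
gripper_width: 0.0432
grip_force: 42.4
```

```bash
python3 -c "
from h import *
st()
f=grab_frame('wrist');cv2.imwrite('pics/w7.png',f['frame'][...,::-1])
f=grab_frame('top');print(rect(f,'red',.038,(.585,.01),.12))"
```

```text
t 21.43 tcp [ 563.1 -291.7   65.8] close -10.0 z [ 0. -0. -1.] w 43.2 g 42.4 F [-0.5  0.7 -1.5]
[592.3, 51.5, 141.5, 45.9, -15.1]
```

View pics/w7.png

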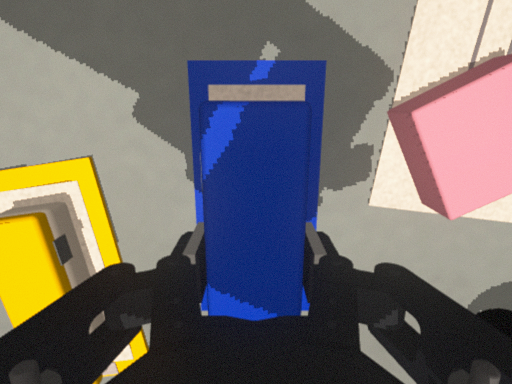

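Blue is over its board at (257,190), with the same symmetric view as before. Lowering.

Request:
servo_tool([
  {"dx": 0, "dy": 0, "dz": -20, "wx": 0, "wy": 0, "wz": 0, "claw": 40},
  {"dx": 0, "dy": 0, "dz": -20, "wx": 0, "wy": 0, "wz": 0, "claw": 40},
  {"dx": 0, "dy": 0, "dz": -9, "wx": 0, "wy": 0, "wz": 0, "claw": 40},
  {"dx": 0, "dy": 0, "dz": -3, "wx": 0, "wy": 0, "wz": 0, "claw": 40},
  {"dx": 0, "dy": 0, "dz": -1, "wx": 0, "wy": 0, "wz": 0, "claw": 40},
  {"dx": 0, "dy": 0, "dz": -1, "wx": 0, "wy": 0, "wz": 0, "claw": 40},
  {"dx": 0, "dy": 0, "dz": 0, "wx": 0, "wy": 0, "wz": 0, "claw": 40},
  {"dx": 0, "dy": 0, "dz": 0, "wx": 0, "wy": 0, "wz": 0, "claw": 40},
])

```text
time_s: 22.52
tcp_pos: [0.5632, -0.2921, 0.0123]
ee_rot: [2.407, 2.017, 0.0]
force: [-0.2, 0.7, -2.1]
gripper_width: 0.0433
grip_force: 42.5
```

Request:
servo_tool([
  {"dx": 0, "dy": 0, "dz": -1, "wx": 0, "wy": 0, "wz": 0, "claw": 40},
  {"dx": 0, "dy": 0, "dz": -1, "wx": 0, "wy": 0, "wz": 0, "claw": 40},
  {"dx": 0, "dy": 0, "dz": 0, "wx": 0, "wy": 0, "wz": 0, "claw": 40},
])

```text
time_s: 22.9
tcp_pos: [0.563, -0.292, 0.0102]
ee_rot: [2.408, 2.018, 0.0]
force: [-1.4, 0.3, 0.5]
gripper_width: 0.0433
grip_force: 42.8
```

Request:
servo_tool([
  {"dx": 0, "dy": 0, "dz": -0.5, "wx": 0, "wy": 0, "wz": 0, "claw": 40},
  {"dx": 0, "dy": 0, "dz": 0, "wx": 0, "wy": 0, "wz": 0, "claw": 62},
  {"dx": 0, "dy": 0, "dz": 0, "wx": 0, "wy": 0, "wz": 0, "claw": 62},
  {"dx": 0, "dy": 0, "dz": 0, "wx": 0, "wy": 0, "wz": 0, "claw": 62},
  {"dx": 0, "dy": 0, "dz": 20, "wx": 0, "wy": 0, "wz": 0, "claw": 62},
  {"dx": 0, "dy": 0, "dz": 40, "wx": 0, "wy": 0, "wz": 0, "claw": 62},
  {"dx": 0, "dy": 0, "dz": 50, "wx": 0, "wy": 0, "wz": 0, "claw": 62},
  {"dx": 0, "dy": 0, "dz": 30, "wx": 0, "wy": 0, "wz": 0, "claw": 62},
  {"dx": 0, "dy": 0, "dz": 0, "wx": 0, "wy": 0, "wz": 0, "claw": 62},
])

```text
time_s: 24.02
tcp_pos: [0.5651, -0.2934, 0.1548]
ee_rot: [2.401, 2.012, 0.003]
force: [1.3, 0.1, -1.0]
gripper_width: 0.0623
grip_force: 0.0
```

```bash
python3 -c "
from h import *
st()
f=grab_frame('wrist');cv2.imwrite('pics/w8.png',f['frame'][...,::-1]);placed(f,'blue')"
```

```text
t 24.02 tcp [ 565.1 -293.4  154.8] close -10.1 z [ 0.008 -0.006 -1.   ] w 62.3 g 0.0 F [ 1.3  0.1 -1. ]
blue (4, 564.4, -290.6, 189.4, 89.3, 79.9)
blue (38, 565.7, -283.1, 167.5, 78.9, 79.9)
```

View pics/w8.png

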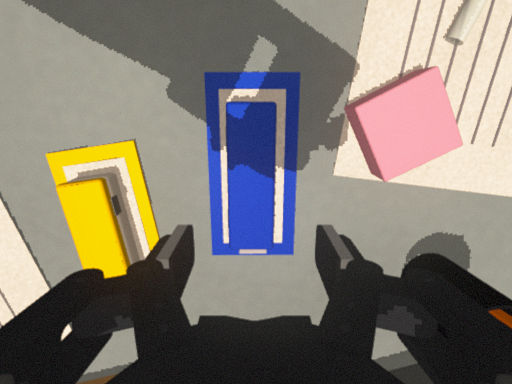

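Blue lies centred on its card at (252,175). Next is red.

Request:
servo_tool([
  {"dx": 2.8, "dy": 34.5, "dz": -1, "wx": 0, "wy": 0, "wz": 8.5, "claw": 64},
  {"dx": 2.8, "dy": 34.5, "dz": -1, "wx": 0, "wy": 0, "wz": 8.5, "claw": 64},
  {"dx": 2.8, "dy": 34.5, "dz": -1, "wx": 0, "wy": 0, "wz": 8.5, "claw": 64},
  {"dx": 2.8, "dy": 34.5, "dz": -1, "wx": 0, "wy": 0, "wz": 8.5, "claw": 64},
  {"dx": 2.8, "dy": 34.5, "dz": -1, "wx": 0, "wy": 0, "wz": 8.5, "claw": 64},
  {"dx": 2.8, "dy": 34.5, "dz": -1, "wx": 0, "wy": 0, "wz": 8.5, "claw": 64},
  {"dx": 2.8, "dy": 34.5, "dz": -1, "wx": 0, "wy": 0, "wz": 8.5, "claw": 64},
  {"dx": 2.8, "dy": 34.5, "dz": -1, "wx": 0, "wy": 0, "wz": 8.5, "claw": 64},
  {"dx": 2.8, "dy": 34.5, "dz": -1, "wx": 0, "wy": 0, "wz": 8.5, "claw": 64},
  {"dx": 2.8, "dy": 34.5, "dz": -1, "wx": 0, "wy": 0, "wz": 8.3, "claw": 64},
])

```text
time_s: 25.32
tcp_pos: [0.5896, 0.0543, 0.1371]
ee_rot: [-0.41, -3.111, 0.0]
force: [0.3, -0.7, 0.3]
gripper_width: 0.0643
grip_force: 0.0
```

Request:
servo_tool([
  {"dx": 0, "dy": 0, "dz": 0, "wx": 0, "wy": 0, "wz": 0, "claw": 64},
  {"dx": 0, "dy": 0, "dz": 0, "wx": 0, "wy": 0, "wz": 0, "claw": 64},
])

```text
time_s: 25.58
tcp_pos: [0.5901, 0.0528, 0.138]
ee_rot: [-0.419, -3.111, 0.001]
force: [-0.0, 0.1, 0.4]
gripper_width: 0.0643
grip_force: 0.0
```

```bash
python3 -c "
from h import *
st()
f=grab_frame('wrist')
print(rect(f,'red',.038,(.593,.05),.12))"
```

```text
t 25.57 tcp [590.1  52.8 138. ] close 74.7 z [-0.002 -0.    -1.   ] w 64.3 g 0.0 F [-0.   0.1  0.4]
[594.1, 52.1, 138.6, 45.0, -15.4]
```

Target (593.5,51.8): dx +3.4, dy −1, dz −129.

Request:
servo_tool([
  {"dx": 3.4, "dy": -1, "dz": -20, "wx": 0, "wy": 0, "wz": 0, "claw": 64},
  {"dx": 0, "dy": 0, "dz": -30, "wx": 0, "wy": 0, "wz": 0, "claw": 64},
  {"dx": 0, "dy": 0, "dz": -30, "wx": 0, "wy": 0, "wz": 0, "claw": 64},
  {"dx": 0, "dy": 0, "dz": -25, "wx": 0, "wy": 0, "wz": 0, "claw": 64},
  {"dx": 0, "dy": 0, "dz": -15, "wx": 0, "wy": 0, "wz": 0, "claw": 64},
  {"dx": 0, "dy": 0, "dz": -9, "wx": 0, "wy": 0, "wz": 0, "claw": 64},
  {"dx": 0, "dy": 0, "dz": 0, "wx": 0, "wy": 0, "wz": 0, "claw": 40},
  {"dx": 0, "dy": 0, "dz": 0, "wx": 0, "wy": 0, "wz": 0, "claw": 40},
  {"dx": 0, "dy": 0, "dz": 0, "wx": 0, "wy": 0, "wz": 0, "claw": 40},
  {"dx": 0, "dy": 0, "dz": 0, "wx": 0, "wy": 0, "wz": 0, "claw": 40},
])

```text
time_s: 26.88
tcp_pos: [0.5944, 0.0522, 0.0106]
ee_rot: [0.417, 3.113, 0.0]
force: [-0.2, 1.1, -1.6]
gripper_width: 0.0434
grip_force: 43.1
```

Request:
servo_tool([
  {"dx": 0, "dy": 0, "dz": 10, "wx": 0, "wy": 0, "wz": 0, "claw": 40},
  {"dx": 0, "dy": 0, "dz": 30, "wx": 0, "wy": 0, "wz": 0, "claw": 40},
  {"dx": 0, "dy": 0, "dz": 40, "wx": 0, "wy": 0, "wz": 0, "claw": 40},
  {"dx": -15, "dy": 16, "dz": 15, "wx": 0, "wy": 0, "wz": -5, "claw": 40},
  {"dx": -25, "dy": 28, "dz": 0, "wx": 0, "wy": 0, "wz": -9, "claw": 40},
  {"dx": -25, "dy": 28, "dz": 0, "wx": 0, "wy": 0, "wz": -9, "claw": 40},
  {"dx": -25, "dy": 28, "dz": 0, "wx": 0, "wy": 0, "wz": -9, "claw": 40},
  {"dx": -25, "dy": 28, "dz": 0, "wx": 0, "wy": 0, "wz": -9, "claw": 40},
  {"dx": -25, "dy": 28, "dz": 0, "wx": 0, "wy": 0, "wz": -9, "claw": 40},
  {"dx": -25, "dy": 28, "dz": 0, "wx": 0, "wy": 0, "wz": -9, "claw": 40},
])

```text
time_s: 28.12
tcp_pos: [0.4287, 0.237, 0.1062]
ee_rot: [1.903, 2.499, 0.002]
force: [0.2, -0.3, -2.0]
gripper_width: 0.0434
grip_force: 43.2
```

Request:
servo_tool([
  {"dx": -20, "dy": 22, "dz": 0, "wx": 0, "wy": 0, "wz": -9, "claw": 40},
  {"dx": -5, "dy": 6, "dz": -10, "wx": 0, "wy": 0, "wz": -3.6, "claw": 40},
  {"dx": 0, "dy": 0, "dz": -15, "wx": 0, "wy": 0, "wz": 0, "claw": 40},
  {"dx": 0, "dy": 0, "dz": -15, "wx": 0, "wy": 0, "wz": 0, "claw": 40},
  {"dx": 0, "dy": 0, "dz": 0, "wx": 0, "wy": 0, "wz": 0, "claw": 40},
  {"dx": 0, "dy": 0, "dz": 0, "wx": 0, "wy": 0, "wz": 0, "claw": 40},
])

```text
time_s: 28.88
tcp_pos: [0.4048, 0.2638, 0.0653]
ee_rot: [-2.161, -2.281, 0.0]
force: [0.1, -0.9, -1.7]
gripper_width: 0.0434
grip_force: 43.0
```

```bash
python3 -c "
from h import *
st()
f=grab_frame('wrist');cv2.imwrite('pics/w9.png',f['frame'][...,::-1])"
```

```text
t 28.88 tcp [404.8 263.8  65.3] close 3.1 z [-0. -0. -1.] w 43.4 g 43.0 F [ 0.1 -0.9 -1.7]
```

View pics/w9.png

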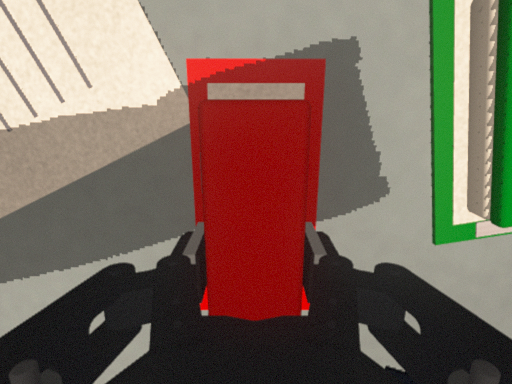

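Red is symmetric over its board at (257,190). Lowering to contact, expected at TCP ≈ 10 mm.

Request:
servo_tool([
  {"dx": 0, "dy": 0, "dz": -20, "wx": 0, "wy": 0, "wz": 0, "claw": 40},
  {"dx": 0, "dy": 0, "dz": -20, "wx": 0, "wy": 0, "wz": 0, "claw": 40},
  {"dx": 0, "dy": 0, "dz": -9, "wx": 0, "wy": 0, "wz": 0, "claw": 40},
  {"dx": 0, "dy": 0, "dz": -3, "wx": 0, "wy": 0, "wz": 0, "claw": 40},
  {"dx": 0, "dy": 0, "dz": -1, "wx": 0, "wy": 0, "wz": 0, "claw": 40},
  {"dx": 0, "dy": 0, "dz": -1, "wx": 0, "wy": 0, "wz": 0, "claw": 40},
  {"dx": 0, "dy": 0, "dz": -1, "wx": 0, "wy": 0, "wz": 0, "claw": 40},
  {"dx": 0, "dy": 0, "dz": 0, "wx": 0, "wy": 0, "wz": 0, "claw": 40},
  {"dx": 0, "dy": 0, "dz": 0, "wx": 0, "wy": 0, "wz": 0, "claw": 40},
])

```text
time_s: 30.05
tcp_pos: [0.4044, 0.2641, 0.0104]
ee_rot: [2.16, 2.281, 0.0]
force: [-0.1, 0.0, -2.8]
gripper_width: 0.0432
grip_force: 43.1
```

Request:
servo_tool([
  {"dx": 0, "dy": 0, "dz": -1, "wx": 0, "wy": 0, "wz": 0, "claw": 40},
  {"dx": 0, "dy": 0, "dz": 0, "wx": 0, "wy": 0, "wz": 0, "claw": 40},
  {"dx": 0, "dy": 0, "dz": 0, "wx": 0, "wy": 0, "wz": 0, "claw": 40},
])

```text
time_s: 30.42
tcp_pos: [0.4044, 0.2641, 0.0104]
ee_rot: [-2.16, -2.281, 0.001]
force: [-3.5, -1.9, 6.0]
gripper_width: 0.0434
grip_force: 44.1
```

Contact. Releasing and rising.

Request:
servo_tool([
  {"dx": 0, "dy": 0, "dz": 0, "wx": 0, "wy": 0, "wz": 0, "claw": 62},
  {"dx": 0, "dy": 0, "dz": 0, "wx": 0, "wy": 0, "wz": 0, "claw": 62},
  {"dx": 0, "dy": 0, "dz": 0, "wx": 0, "wy": 0, "wz": 0, "claw": 62},
  {"dx": 0, "dy": 0, "dz": 20, "wx": 0, "wy": 0, "wz": 0, "claw": 62},
  {"dx": 0, "dy": 0, "dz": 40, "wx": 0, "wy": 0, "wz": 0, "claw": 62},
  {"dx": 0, "dy": 0, "dz": 50, "wx": 0, "wy": 0, "wz": 0, "claw": 62},
  {"dx": 0, "dy": 0, "dz": 30, "wx": 0, "wy": 0, "wz": 0, "claw": 62},
  {"dx": 0, "dy": 0, "dz": 0, "wx": 0, "wy": 0, "wz": 0, "claw": 62},
  {"dx": 0, "dy": 0, "dz": 0, "wx": 0, "wy": 0, "wz": 0, "claw": 62},
])

```text
time_s: 31.55
tcp_pos: [0.4035, 0.2638, 0.148]
ee_rot: [-2.16, -2.28, 0.003]
force: [0.0, -0.2, -0.1]
gripper_width: 0.0624
grip_force: 0.0
```

```bash
python3 -c "
from h import *
st()
w=grab_frame('wrist');t=grab_frame('top');s=grab_frame('side')
for n in ['case_red_center','case_yellow_center','case_green_center','case_blue_center','cup','stapler']:
  for f in (t,s): print(n,[(np.round(d['position'],3).tolist(),round(d['p'],2)) for d in pinpoint(f,n)[:1]])
cv2.imwrite('pics/fin.png',np.hstack([cv2.resize(w['frame'],(400,300)),cv2.resize(t['frame'][80:300,90:420],(400,300))])[...,::-1])"
```

```text
t 31.55 tcp [403.5 263.8 148. ] close 3.1 z [-0.002 -0.001 -1.   ] w 62.4 g 0.0 F [ 0.  -0.2 -0.1]
case_red_center [([0.408, 0.263, 0.022], 0.55)]
case_red_center [([0.409, 0.259, 0.022], 0.81)]
case_yellow_center [([0.402, -0.339, 0.024], 0.73)]
case_yellow_center [([0.402, -0.337, 0.021], 0.74)]
case_green_center [([0.567, 0.339, 0.021], 0.68)]
case_green_center [([0.409, 0.262, 0.019], 0.68)]
case_blue_center [([0.563, -0.291, 0.019], 0.75)]
case_blue_center [([0.562, -0.294, 0.022], 0.86)]
cup [([0.394, -0.021, -0.004], 0.64)]
cup []
stapler []
stapler [([0.798, -0.004, 0.001], 0.76)]
```

View pics/fin.png

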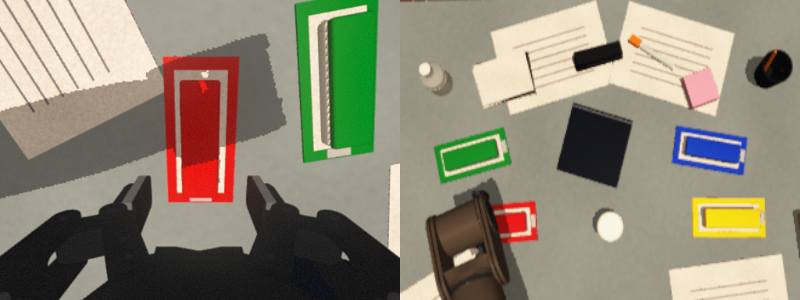

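All four cases lie lid up on their own boards: red at (202,130) in the left half, and green (472,153), blue (710,148) and yellow (729,217) in the right half. The cup (609,226) and stapler (597,53) have not moved, and the positions agree to a few millimetres.

```bash
python3 -c "
from cell import *
print(hand_in())"
```

```text
the job is handed in; nothing more can be done
None
```

I handed the job in at about 32 s of the 104 s limit: all four cases lie lid up on their own boards, a few millimetres off centre at most by camera, and the cup and stapler have not moved; no verdict was returned.

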